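Lay the driver module in its transfer tray

TASK

Take the driver module off the conveyor rails, where only its two ends can be gripped, lay it flat on the green bench and let go of it there. The tray leaves only its long sides free, so take it again across its width and lower it, without dropping it, into the empty blue tray, so that it lies flat on the compartment's floor with its white plug at the notched end with the yellow marks. Leave the finished module in the other tray, the solder spool, the brush and the jar where they are.

Things in the scene. Friction and masses are not known exactly. Their poses are not given: they have to be found in the camera images.
- module: the driver module to be moved, a loose flat block 64 x 36 x 12 mm, 75 g: aluminium base, green circuit board on top, small parts up to 17 mm above the underside. Origin: centre of the underside; x along the length towards the white plug's end, y across, z up
- module_plug (a point): the white plug (9 x 18 x 6 mm) on the module, 25 mm from its centre towards +x, at board height
- rails: fixed conveyor outfeed, 220 mm long: grey bed, top 20 mm above the bench, on which the module lies lengthwise, between two aluminium guide rails 14 mm thick, 44 mm apart, top 42 mm above the bench; ends open. A black motor box 50 x 35 x 36 mm stands outside the +y rail, at x = 70 mm. Origin: centre of the underside; x along the rails, y across
- tray: the empty blue tray, 91 x 59 mm, fixed. One compartment 71 x 43 mm, floor 6 mm, wall tops 26 mm above the bench: end walls 10 mm thick, corner pieces 8 mm thick; the middle 42 mm of both long sides is open to the floor for the fingers. The +x end wall has a 14 mm notch and yellow marks on top. Origin: centre of the underside; x along the length to the notched end, y across
- tray_seat (a point): centre of the empty tray's compartment floor, 6 mm above the bench; axes as the tray
- tray_notch (a point): middle of the notch in the empty tray's marked end wall, at the wall's top, 40.5 mm from the tray's centre
- full_tray: a second tray, of the same make and size and with the same origin and axes, that already holds a finished module
- done_module: the finished module lying in the second tray, to be left alone; looks the same: 64 x 36 x 12 mm, 75 g: aluminium base, green circuit board on top, small parts up to 17 mm above the underside. Origin: centre of the underside; x along the length towards the white plug's end, y across, z up
- spool: spool of solder, grey metal, 54 mm diameter, 40 mm high, standing; origin: centre of the underside
- brush: small cleaning brush lying on the bench, 160 mm long along its x; origin: centre of the underside
- jar: small amber jar with a white cap, 44 mm diameter, 48 mm high, standing; origin: centre of the underside
There are look-alikes about, which are no part of the job. Leave any brown or purple look-alike of the module alone.

How it is judged:
By the outcome, as a careful person would: the job done as asked, in the order asked, and still so for the second after the job is handed in, with the robot touching nothing.
It also fails if it takes over 56 s, if anything falls off the work surface, if the arm or the gripper's body presses on something with over 40 N, if the wrist force passes 120 N, or if a joint passes its speed limit or range.

ROBOT

A 6-joint arm with a two-finger parallel gripper is mounted at the origin on the work surface. World frame = base frame: x ahead of the robot, y to its left, z up, the work surface at z = 0. Lengths are in m, angles in rad, forces in N, time in s.
With the tool pointing down it reaches from about 0.35 to 0.85 m from the base axis. Payload 8.1 kg.
Tool frame: the origin (TCP) lies at the very end of the fingers, on their centre line; the grasp point (between the pads) lies 19 mm behind it; z points along the fingers, y is the line along which they close (so a half turn about z gives the same grasp; the last joint's range is limited). The gripper opens to 93 mm and grips with 3 to 60 N. Pads are 15 mm wide; open, the fingers measure 128 mm over their backs; the gripper's body (75 mm by 188 mm) begins 65 mm behind the grasp point.
Start: joints at [1.043, 0.13, 1.488, -0, 1.523, -0.085], TCP at [0.257, 0.542, 0.219] pointing down, gripper open.
Joint ranges: [-2.96, 2.96], [-0.89, 2.26], [0.02, 2.5], [-1.34, 4.48], [0, 2.73], [-2.66, 2.66]. Speed limits (rad/s): [2.39, 2.39, 2.79, 3.14, 3.14, 3.14].

INTERFACE

Orientations are given as a rotation vector (axis times angle).
In Python, from plant import robot, imaging gives the robot as it stands.
- The arm moves only by the tool jog_arm, never from a script. Its argument "rows" is a list of rows, each a list of 2 entries, a list of its own where there are three numbers: the shift along the tool's x, y, z each as a share of 0.2 m, from -1 to 1, then the turn, a rotation vector about the tool's x, y, z each as a share of pi/2 rad, from -1 to 1. A call has 1 to 5 rows; each row is the pose to reach, as a shift and turn from the pose commanded when the call began, along the tool's axes at that moment; what a row does not reach only later rows make up. A row lasts 1/10 s, in which the tool goes at most 50 mm and 8.59 degrees, less where a joint would pass 70% of its speed; a pose out of reach is approached as far as the arm can. A call with a number of a shift or a turn outside -1 to 1 is refused whole. A call with a gripper value outside its range is refused whole. "hand" is the closure, from -1 (fully open) to 1 (shut), set as the call begins (left out, the last holds). The fingers move at their own pace and stop on an object; "squeeze" is the grip in N (left out, the last holds). Time passes only in rows, so rows that repeat a pose let the fingers close. It gives the time, the measured TCP pose, the force, the opening and the grip force at its end, in the units of the state.
- robot.read_state(): the state, without advancing time (a new reading comes with each control period).
- imaging.read_camera(name): name is "scene" or "top"; returns a dict with "frame" (420x560x3 uint8, red, green, blue), "vertical_fov" (degrees; the focal length in pixels is half the picture's height over the tangent of half this angle, whatever the lens; pixels are square), "cx", "cy" (the principal point, pixels), "k1" (the pictures are not rectified: a ray, as slopes to the right and down, at radius r is drawn at 1 + k1 r^2 times it, then the intrinsics apply), "R" (3x3) and "t" (3): a world point X has camera coordinates R X + t. Camera axes: x right, y down, z forward; pixel columns grow to the right and rows downward; lengths in m; the calibration is good to about 2 mm. A picture is of the moment at which its call begins. There is no depth.
- robot.close_job(): hands the job in; it is judged then, once.
The state is a dict: "t": time; "q": joint angles; "dq": joint speeds; "joint_torque": joint torques, N m; "tool_pos": TCP position; "orientation": TCP orientation; "force": force on the tool from outside, world axes, zero at the start; "wrist_torque": the same for the moment, N m; "opening": finger opening in m; "gripper_force": force on a finger pad.
Only numpy, scipy, OpenCV 4.12 (cv2) and the standard library are available. Lean on these libraries where they do the work, as an engineer would, in place of code of your own. Each camera call takes 0.05 s, during which the arm holds its last target. There are 200 camera calls.

## Working session

There is one attempt and no reset: what is moved stays moved. The work goes in short steps, Python scripts to look and compute and a tool call to move; the robot and the scene stay as the last step left them, time stands still between calls to the robot, and variables do not carry over. Pictures are saved under pics/ and viewed, at most 10 in all, crops included, and the job is handed in when it is done.

Besides the shell and the picture viewer there is one more tool, called after "Emit:" by a JSON object that holds its "op" and its "data". jog_arm: Moves the arm, as the interface text tells. Its arguments: {"type":"object","properties":{"rows":{"type":"array"},"hand":{"type":"number"},"squeeze":{"type":"number"}},"required":["rows"]}

```bash
ls; mkdir -p pics; cat > h.py <<'E'
import numpy as np, cv2
from plant import robot, imaging
def cam(n):
    c=imaging.read_camera(n); c["f"]=c["frame"].shape[0]/2/np.tan(np.radians(c["vertical_fov"])/2); return c
def ray(c,uv):
    K=np.array([[c["f"],0,c["cx"]],[0,c["f"],c["cy"]],[0,0,1.]])
    d=cv2.undistortPoints(np.array([[uv]],float),K,np.array([c["k1"],0,0,0,0.]))[0,0]
    # model: drawn = (1+k1 r^2) * ray, same as OpenCV's k1
    R=np.array(c["R"]);t=np.array(c["t"]); o=-R.T@t; v=R.T@np.array([d[0],d[1],1]); return o,v
def plane(c,uv,z):
    o,v=ray(c,uv); return o+v*(z-o[2])/v[2]
def proj(c,X):
    p=np.array(c["R"])@np.array(X)+np.array(c["t"]); a=p[:2]/p[2]; return a*(1+c["k1"]*(a@a))*c["f"]+[c["cx"],c["cy"]]
def tri(c1,u1,c2,u2):
    o1,v1=ray(c1,u1);o2,v2=ray(c2,u2)
    A=np.stack([v1,-v2],1); s=np.linalg.lstsq(A,o2-o1,rcond=None)[0]
    a=o1+s[0]*v1;b=o2+s[1]*v2; return (a+b)/2,np.linalg.norm(a-b)
E
python3 - <<'E'
from h import *
import pickle
for n in("scene","top"):
    c=cam(n); pickle.dump(c,open(n+"0.pkl","wb")); cv2.imwrite(f"pics/{n}0.png",cv2.cvtColor(c["frame"],cv2.COLOR_RGB2BGR))
    o,v=ray(c,(c["cx"],c["cy"])); print(n,c["f"],c["cx"],c["cy"],c["k1"],o,v)
print(robot.read_state())
E
```

```text
pics
scene 401.4860971889577 278.890313214754 198.81599792473398 -0.0809696418996966 [1.46834131 0.40870191 0.68043128] [-0.77431239 -0.34302423 -0.53176564]
top 499.2996587795881 279.5006183473329 209.88636290047364 0.014468454603991076 [0.33942999 0.00584844 1.25307102] [ 0.21030358 -0.00623628 -0.97761624]
{'t': 0.1, 'q': array([ 1.04256416e+00,  1.31086941e-01,  1.48917966e+00,  1.41351183e-05,
        1.52299966e+00, -8.54077254e-02]), 'dq': array([-0.00010549, -0.00095513, -0.00133497,  0.00050033, -0.00072193,
       -0.00215547]), 'joint_torque': array([ 6.14095115e-04, -5.61341715e+01, -4.93095660e+01,  7.69613707e-02,
        2.90862832e-02, -1.70796744e-05]), 'tool_pos': array([0.25681291, 0.54168763, 0.21768648]), 'orientation': array([-6.89804453e-01, -3.06439352e+00,  2.49901874e-03]), 'force': array([0.36715297, 0.22029279, 0.17582674]), 'wrist_torque': array([-0.02823493, -0.00872515,  0.00686032]), 'gripper_force': 0.0, 'opening': 0.09284656501412074}
```

View pics/top0.png

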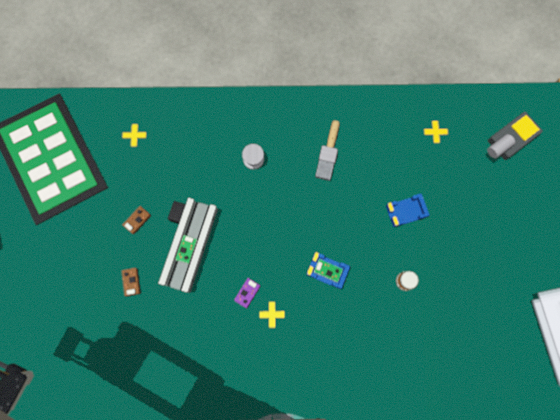

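View pics/scene0.png

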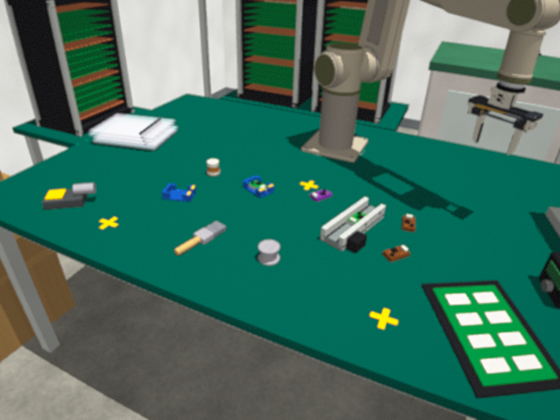

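The top view shows these module-like things:
- green module in the rails, at (186,249)
- green module in a blue tray, at (329,270)
- brown ones at (136,220) and (131,282)
- purple one at (247,293)

The green one in the rails fits the description. The empty tray is at (408,210), with its yellow marks on the left end near (391,214). I'll confirm in one enlarged crop and measure there.

```bash
python3 - <<'E'
from h import *
import pickle
t=pickle.load(open("top0.pkl","rb"))["frame"];s=pickle.load(open("scene0.pkl","rb"))["frame"]
def cr(f,u,v,w,h,k): return cv2.resize(f[v:v+h,u:u+w],None,fx=k,fy=k,interpolation=cv2.INTER_CUBIC)
a=cr(t,150,195,75,100,4)     #300x400... 
b=cr(t,380,185,60,50,4)
c=cr(s,315,195,80,60,5); d=cr(s,155,175,50,35,5)
M=np.zeros((600,800,3),np.uint8)
M[:400,:300]=a; M[400:600,:240]=b; M[:300,320:720]=c; M[310:485,320:570]=d
cv2.imwrite("pics/crop0.png",M[:,:,::-1])
E
```

```text
(no output)
```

View pics/crop0.png

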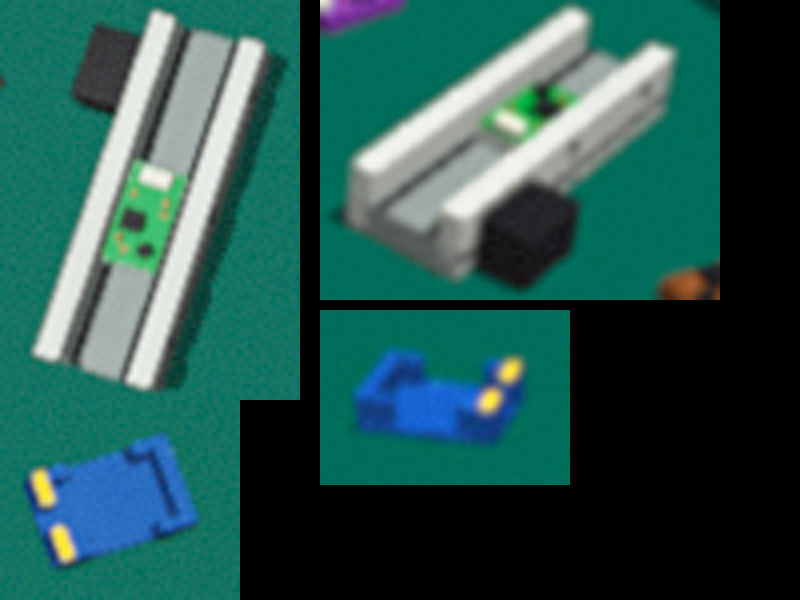

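The crop confirms it. The green module lies between the rails, its white plug towards the black motor box end (top view about (189,239)). The empty blue tray's yellow notched end is at its left in the top view. Next I'll measure.

```bash
cat >> h.py <<'E'
def hsv(c): return cv2.cvtColor(c["frame"],cv2.COLOR_RGB2HSV)
def blobs(m,win=None,amin=6):
    m=m.astype(np.uint8)
    if win is not None:
        w=np.zeros_like(m);u,v,a,b=win;w[v:v+b,u:u+a]=1;m=m*w
    n,l,s,ce=cv2.connectedComponentsWithStats(m)
    return [(s[i,4],ce[i],l==i) for i in range(1,n) if s[i,4]>=amin]
def inr(c,lo,hi): return cv2.inRange(hsv(c),lo,hi)>0
YEL=((20,140,140),(35,255,255)); BLU=((104,120,50),(125,255,255)); GRN=((50,110,125),(72,255,255)); WHI=((0,0,185),(180,45,255))
E
python3 - <<'E'
from h import *
import pickle
T=pickle.load(open("top0.pkl","rb"));S=pickle.load(open("scene0.pkl","rb"))
W={"top":dict(tray=(380,185,60,50),rail=(155,190,68,110)),"scene":dict(tray=(155,175,50,35),rail=(315,192,80,62))}
Y={}
for n,c in(("top",T),("scene",S)):
    Y[n]=[b[1] for b in blobs(inr(c,*YEL),W[n]["tray"])]; print(n,"yel",Y[n])
    for name,col,win in(("blue",BLU,"tray"),("grn",GRN,"rail"),("whi",WHI,"rail")):
        for a,ce,m in blobs(inr(c,*col),W[n][win],12):
            p=np.argwhere(m)[:,::-1].astype(np.float32); r=cv2.minAreaRect(p)
            print(n,name,a,ce.round(1),cv2.boxPoints(r).round(1).tolist())
for i in(0,1):
  for j in(0,1): print(i,j,tri(T,Y["top"][i],S,Y["scene"][j]), plane(T,Y["top"][i],.026),plane(S,Y["scene"][j],.026))
print(hsv(T)[246:252,180:194,:].tolist()[0][:14])
E
```

```text
top yel [array([390.23529412, 206.29411765]), array([395.375, 220.625])]
top blue 767 [408.9 209.7] [[385.3999938964844, 204.0], [421.6000061035156, 192.6999969482422], [428.79998779296875, 215.60000610351562], [392.5, 226.89999389648438]]
top grn 226 [185.5 250.3] [[174.60000610351562, 259.20001220703125], [182.6999969482422, 234.89999389648438], [196.1999969482422, 239.39999389648438], [188.10000610351562, 263.70001220703125]]
top whi 507 [175.6 241.5] [[158.3000030517578, 282.79998779296875], [187.6999969482422, 197.5], [193.10000610351562, 199.39999389648438], [163.6999969482422, 284.6000061035156]]
top whi 508 [198.1 248.3] [[181.39999389648438, 289.79998779296875], [210.0, 204.0], [215.10000610351562, 205.6999969482422], [186.5, 291.5]]
top whi 37 [188.5 238.6] [[184.39999389648438, 239.8000030517578], [185.89999389648438, 235.3000030517578], [192.8000030517578, 237.60000610351562], [191.3000030517578, 242.10000610351562]]
scene yel [array([192.75 , 186.625])]
scene blue 344 [176.3 193.2] [[161.60000610351562, 199.0], [162.5, 183.3000030517578], [194.5, 185.3000030517578], [193
[... 212 characters left out ...]
0061035156, 199.60000610351562], [324.6000061035156, 230.6999969482422]]
scene whi 287 [360.9 221.7] [[338.29998779296875, 235.0], [382.0, 202.3000030517578], [385.6000061035156, 207.10000610351562], [341.8999938964844, 239.8000030517578]]
scene whi 15 [352.6 219.3] [[349.6000061035156, 218.8000030517578], [350.6000061035156, 216.8000030517578], [355.79998779296875, 219.39999389648438], [354.79998779296875, 221.39999389648438]]
0 0 (array([ 0.60234415, -0.27261319,  0.04650328]), np.float64(0.007640166096365023)) [ 0.60879147 -0.28089829  0.026     ] [ 0.5741719 -0.2900712  0.026    ]Traceback (most recent call last):
  File "<stdin>", line 13, in <module>
IndexError: list index out of range
```

```bash
python3 - <<'E'
from h import *
import pickle
T=pickle.load(open("top0.pkl","rb"));S=pickle.load(open("scene0.pkl","rb"))
ys=[b[1] for b in blobs(inr(S,(18,100,140),(38,255,255)),(155,175,50,35),3)]; print(ys)
for n,a,b in(("rail+y",(175.6,241.5),(360.9,221.7)),("rail-y",(198.1,248.3),(344.3,213.5)),("plug",(188.5,238.6),(352.6,219.3)),("yelA",(390.2,206.3),(188.8,193.2)),("yelB",(395.4,220.6),(193,187))):
    X,e=tri(T,a,S,b); print(n,X.round(4),round(e,4))
def P(u,z): return plane(T,u,z)[:2]
def axis(box,z):
    p=np.array([P(b,z) for b in box]); c=p.mean(0); r=cv2.minAreaRect(p.astype(np.float32)*1000)
    d=p-c; _,s,v=np.linalg.svd(d); return c.round(4),np.degrees(np.arctan2(v[0,1],v[0,0])).round(2),np.round(r[1],1)
def lst(m): 
    m=m.astype(np.uint8); cs,_=cv2.findContours(m,cv2.RETR_EXTERNAL,cv2.CHAIN_APPROX_NONE); return np.vstack(cs)[:,0]
for w in((155,190,68,110),):
    for a,ce,m in blobs(inr(T,*WHI),w,200):
        p=np.argwhere(m)[:,::-1].astype(float); print("rail",axis(p,.042), P(ce,.042))
g=inr(T,*GRN)
for a,ce,m in blobs(g|inr(T,*WHI),(174,232,24,34),100)[:0]: pass
print("plug@z38?",P((188.5,238.6),.036))
box=np.array([[174.6,259.2],[182.7,234.9],[196.2,239.4],[188.1,263.7]]); print("mod",axis(box,.032))
for k,X in enumerate(box): print(P(X,.032).round(4))
# tray blue+yellow hull
m=inr(T,*BLU)|inr(T,*YEL); b=max(blobs(m,(380,185,60,50)),key=lambda x:x[0])
h=cv2.convexHull(np.argwhere(b[2])[:,::-1].astype(np.int32))[:,0]; print(h.tolist())
q=np.array([P(x,.026) for x in h],np.float32)*1000; print(cv2.minAreaRect(q), cv2.boxPoints(cv2.minAreaRect(q)))
ya,yb=P((390.24,206.29),.026),P((395.38,220.63),.026); print("yel",ya,yb,np.degrees(np.arctan2(*(ya-yb)[::-1])),np.linalg.norm(ya-yb))
E
```

```text
[array([192.66666667, 186.66666667]), array([188.90909091, 192.36363636])]
rail+y [0.527  0.2512 0.0319] 0.0084
rail-y [0.5092 0.1962 0.0321] 0.007
plug [0.5322 0.2234 0.0347] 0.0004
yelA [ 0.6092 -0.2812  0.023 ] 0.0008
yelB [ 0.5721 -0.2916  0.0233] 0.0013
rail (array([0.525, 0.253]), np.float64(162.51), array([ 13.9, 219.6])) [0.5243879 0.253262 ]
rail (array([0.5075, 0.1978]), np.float64(162.57), array([ 13.4, 219.7])) [0.50685662 0.19797886]
plug@z38? [0.53209165 0.22298775]
mod (array([0.5064, 0.2306]), np.float64(-16.06), array([35.5, 63.7]))
[0.4823 0.2564]
[0.5422 0.2382]
[0.5305 0.2047]
[0.4708 0.2232]
[[428, 215], [427, 216], [421, 218], [405, 223], [394, 226], [393, 225], [392, 223], [390, 218], [386, 206], [392, 202], [395, 201], [419, 194], [420, 194], [421, 195], [425, 205], [428, 213]]
((599.0648193359375, -322.3047790527344), (60.47451400756836, 95.47631072998047), 16.080801010131836) [[ 556.78754 -284.81   ]
 [ 583.2338  -376.55054]
 [ 641.3421  -359.79956]
 [ 614.8958  -268.05902]]
yel [ 0.60880192 -0.28091078] [ 0.57189104 -0.29151117] 16.0234748194764 0.03840287965764165
```

```bash
cat >> h.py <<'E'
from scipy.spatial.transform import Rotation as Ro
def des(yaw):
    a=np.radians(yaw);y=np.array([np.cos(a),np.sin(a),0]);z=np.array([0,0,-1.]);return np.stack([np.cross(y,z),y,z],1)
def plan(*wps):
    s=robot.read_state();p=np.array(s["tool_pos"]);R=Ro.from_rotvec(s["orientation"]).as_matrix()
    y=R[:,1];print("t",round(s["t"],2),"p",p.round(4),"yaw",np.degrees(np.arctan2(y[1],y[0])).round(2),"open",round(s["opening"],4),"F",np.round(s["force"],1),"g",round(s["gripper_force"],1))
    for x,yy,z,yaw in wps:
        q=np.array([x,yy,z]);D=des(yaw);w=Ro.from_matrix(R.T@D).as_rotvec();d=q-p
        rows=max(np.linalg.norm(d)/.05,np.degrees(np.linalg.norm(w))/8.59)
        n=int(max(1,np.ceil(rows/4.9)))
        for k in range(n):
            sh=R.T@(d/n)/.2; print("  ",sh.round(3).tolist(),(w/n/(np.pi/2)).round(3).tolist(),"rows %.1f"%(rows/n)); R=R@Ro.from_rotvec(w/n).as_matrix()
        p=q;R=D
E
python3 -c "
from h import *
plan((.507,.2305,.13,-17),(.507,.2305,.05,-17))"
```

```text
t 0.1 p [0.2568 0.5417 0.2177] yaw 64.63 open 0.0928 F [0.4 0.2 0.2] g 0.0
   [-0.899, -0.435, 0.22] [-0.0, 0.0, 0.453] rows 4.8
   [-0.964, 0.258, 0.219] [-0.0, 0.0, 0.453] rows 4.8
   [0.0, 0.0, 0.4] [0.0, 0.0, 0.0] rows 1.6
```

Emit:
{"op": "jog_arm", "data": {"rows": [[[-0.9,-0.435,0.22],[0,0,0.453]],[[-0.9,-0.435,0.22],[0,0,0.453]],[[-0.9,-0.435,0.22],[0,0,0.453]],[[-0.9,-0.435,0.22],[0,0,0.453]],[[-0.9,-0.435,0.22],[0,0,0.453]]], "hand": -1}}

```text
t: 0.6
tool_pos: [0.3845, 0.3815, 0.1724]
orientation: [1.728, 2.623, -0.006]
force: [-0.1, -0.4, 0.0]
opening: 0.0927
gripper_force: 0.0
```

Emit:
{"op": "jog_arm", "data": {"rows": [[[-0.964,0.258,0.22],[0,0,0.453]],[[-0.964,0.258,0.22],[0,0,0.453]],[[-0.964,0.258,0.22],[0,0,0.453]],[[-0.964,0.258,0.22],[0,0,0.453]],[[-0.964,0.258,0.22],[0,0,0.453]]]}}

```text
t: 1.1
tool_pos: [0.5092, 0.226, 0.1285]
orientation: [2.533, 1.857, -0.005]
force: [0.2, 0.9, 0.2]
opening: 0.0933
gripper_force: 0.0
```

```bash
python3 -c "
from h import *
plan((.507,.2305,.05,-17),(.507,.2305,.023,-17))"
```

```text
t 1.1 p [0.5092 0.226  0.1285] yaw -17.52 open 0.0933 F [0.2 0.9 0.2] g 0.0
   [0.019, -0.017, 0.393] [-0.001, 0.002, -0.006] rows 1.6
   [0.0, 0.0, 0.135] [0.0, 0.0, 0.0] rows 0.5
```

Emit:
{"op": "jog_arm", "data": {"rows": [[[0.019,-0.017,0.2],[0,0,-0.006]],[[0.019,-0.017,0.39],[0,0,-0.006]],[[0.019,-0.017,0.39],[0,0,-0.006]],[[0.019,-0.017,0.39],[0,0,-0.006]]]}}

```text
t: 1.5
tool_pos: [0.5045, 0.2353, 0.0523]
orientation: [-2.514, -1.882, 0.004]
force: [0.9, -0.8, 1.1]
opening: 0.0931
gripper_force: 0.0
```

```bash
python3 - <<'E'
from h import *
plan((.507,.2305,.023,-17))
c=cam("top");s=cam("scene")
M=np.hstack([cv2.resize(c["frame"][195:295,140:240],None,fx=4,fy=4),cv2.resize(s["frame"][150:250,310:410],None,fx=4,fy=4)])
cv2.imwrite("pics/g1.png",M[:,:,::-1])
E
```

```text
t 1.5 p [0.5045 0.2353 0.0523] yaw -16.37 open 0.0931 F [ 0.9 -0.8  1.1] g 0.0
   [-0.019, 0.019, 0.146] [-0.001, 0.001, 0.007] rows 0.6
```

View pics/g1.png

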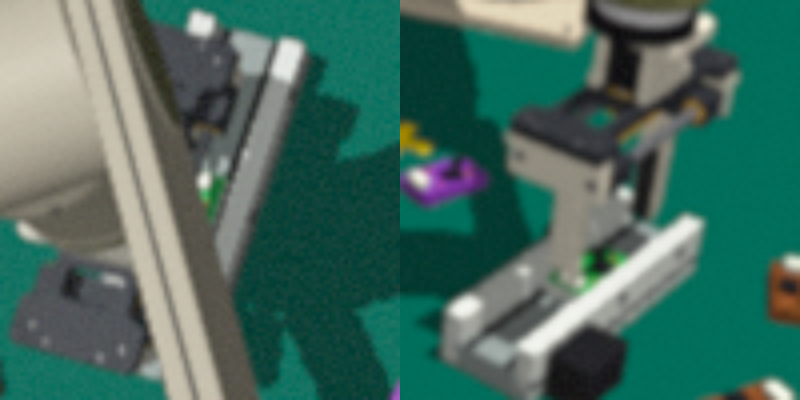

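The fingers straddle the module inside the rails: the near finger is by the plug end at (570,250) in the crop, and the module is between them. Correcting sideways, then down.

Emit:
{"op": "jog_arm", "data": {"rows": [[[-0.019,0.019,0],[0,0,0.007]],[[-0.019,0.019,0.07],[0,0,0.007]],[[-0.019,0.019,0.14],[0,0,0.007]],[[-0.019,0.019,0.14],[0,0,0.007]],[[-0.019,0.019,0.14],[0,0,0.007]]]}}

```text
t: 2.1
tool_pos: [0.507, 0.2305, 0.0234]
orientation: [-2.525, -1.868, 0.004]
force: [0.1, 0.3, 0.8]
opening: 0.0934
gripper_force: 0.0
```

```bash
python3 -c "
from h import *
plan((.507,.2305,.023,-17))"
```

```text
t 2.1 p [0.507  0.2305 0.0234] yaw -17.0 open 0.0934 F [0.1 0.3 0.8] g 0.0
   [-0.0, 0.0, 0.002] [-0.001, 0.001, 0.0] rows 0.0
```

Emit:
{"op": "jog_arm", "data": {"rows": [[[0,0,0],[0,0,0]],[[0,0,0],[0,0,0]],[[0,0,0],[0,0,0]],[[0,0,0],[0,0,0]],[[0,0,0],[0,0,0]]], "hand": 1, "squeeze": 20}}

```text
t: 2.6
tool_pos: [0.5083, 0.231, 0.025]
orientation: [2.525, 1.869, 0.001]
force: [0.7, 1.2, 1.1]
opening: 0.0635
gripper_force: 20.0
```

Emit:
{"op": "jog_arm", "data": {"rows": [[[0,0,0],[0,0,0]],[[0,0,0],[0,0,0]],[[0,0,0],[0,0,0]]]}}

```text
t: 2.9
tool_pos: [0.5083, 0.231, 0.025]
orientation: [2.525, 1.869, 0.001]
force: [0.5, -0.3, 3.4]
opening: 0.063
gripper_force: 20.0
```

```bash
python3 -c "
from h import *
plan((.507,.2305,.083,-17),(.56,.05,.083,45))"
```

```text
t 2.9 p [0.5083 0.231  0.025 ] yaw -17.0 open 0.063 F [ 0.5 -0.3  3.4] g 20.0
   [-0.004, -0.006, -0.29] [0.0, -0.0, 0.0] rows 1.2
   [-0.393, 0.259, 0.0] [0.0, 0.0, -0.344] rows 3.6
   [-0.47, 0.019, 0.0] [0.0, 0.0, -0.344] rows 3.6
```

Emit:
{"op": "jog_arm", "data": {"rows": [[[0,0,-0.06],[0,0,0]],[[0,0,-0.18],[0,0,0]],[[0,0,-0.32],[0,0,0]],[[0,0,-0.32],[0,0,0]],[[0,0,-0.32],[0,0,0]]]}}

```text
t: 3.4
tool_pos: [0.5086, 0.2311, 0.0896]
orientation: [2.525, 1.868, 0.003]
force: [-1.1, -0.0, -0.8]
opening: 0.0635
gripper_force: 20.0
```

```bash
python3 - <<'E'
from h import *
plan((.56,.05,.087,45))
s=cam("scene")
cv2.imwrite("pics/g2.png",cv2.resize(s["frame"][150:250,310:410],None,fx=5,fy=5)[:,:,::-1])
E
```

```text
t 3.4 p [0.5086 0.2311 0.0896] yaw -17.0 open 0.0635 F [-1.1 -0.  -0.8] g 20.0
   [-0.395, 0.255, 0.006] [0.001, -0.0, -0.344] rows 3.6
   [-0.47, 0.015, 0.006] [0.001, -0.0, -0.344] rows 3.6
```

View pics/g2.png

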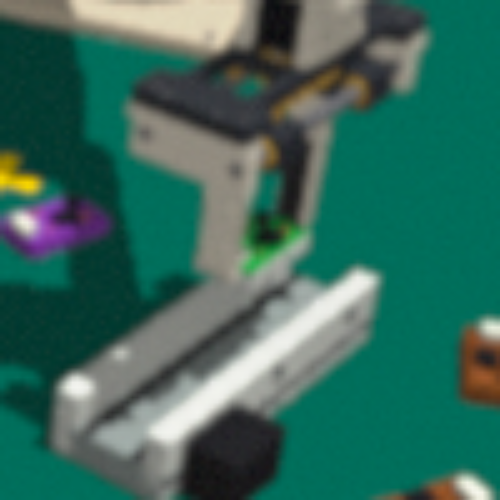

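The module is held level between the fingers, clear of the rails (crop (275,245)). Carrying it to free bench space.

Emit:
{"op": "jog_arm", "data": {"rows": [[[-0.1,0.065,0],[0,0,-0.09]],[[-0.2,0.13,0],[0,0,-0.18]],[[-0.3,0.195,0],[0,0,-0.27]],[[-0.395,0.255,0],[0,0,-0.344]],[[-0.395,0.255,0],[0,0,-0.344]]]}}

```text
t: 3.95
tool_pos: [0.533, 0.1379, 0.0868]
orientation: [-1.933, -2.475, 0.004]
force: [-0.7, -0.7, -1.1]
opening: 0.0636
gripper_force: 20.0
```

Emit:
{"op": "jog_arm", "data": {"rows": [[[-0.11,0.005,0],[0,0,-0.09]],[[-0.23,0.01,0],[0,0,-0.18]],[[-0.35,0.015,0],[0,0,-0.27]],[[-0.47,0.015,0],[0,0,-0.344]],[[-0.47,0.015,0],[0,0,-0.344]]]}}

```text
t: 4.45
tool_pos: [0.5588, 0.0481, 0.0874]
orientation: [-1.205, -2.9, 0.002]
force: [-0.2, 0.4, -1.7]
opening: 0.0632
gripper_force: 20.0
```

Emit:
{"op": "jog_arm", "data": {"rows": [[[0,0,0.1],[0,0,0]],[[0,0,0.2],[0,0,0]],[[0,0,0.25],[0,0,0]],[[0,0,0.25],[0,0,0]],[[0,0,0.25],[0,0,0]]]}}

```text
t: 4.95
tool_pos: [0.5591, 0.0505, 0.0387]
orientation: [-1.205, -2.901, 0.0]
force: [0.3, -0.1, -0.1]
opening: 0.0635
gripper_force: 20.0
```

```bash
python3 -c "
from h import *
plan((.56,.05,.005,45))"
```

```text
t 4.95 p [0.5591 0.0505 0.0387] yaw 44.88 open 0.0635 F [ 0.3 -0.1 -0.1] g 20.0
   [-0.005, 0.002, 0.168] [-0.0, -0.0, -0.001] rows 0.7
```

Emit:
{"op": "jog_arm", "data": {"rows": [[[0,0,0.06],[0,0,0]],[[0,0,0.11],[0,0,0]],[[0,0,0.14],[0,0,0]],[[0,0,0.155],[0,0,0]],[[0,0,0.155],[0,0,0]]]}}

```text
t: 5.45
tool_pos: [0.5587, 0.0499, 0.0069]
orientation: [-1.204, -2.9, 0.001]
force: [-0.0, -0.3, -0.4]
opening: 0.0637
gripper_force: 20.0
```

Emit:
{"op": "jog_arm", "data": {"rows": [[[0,0,0.004],[0,0,0]],[[0,0,0.008],[0,0,0]],[[0,0,0.012],[0,0,0]],[[0,0,0.012],[0,0,0]]]}}

```text
t: 5.85
tool_pos: [0.5594, 0.0499, 0.0053]
orientation: [1.204, 2.901, 0.0]
force: [0.1, 0.7, -0.2]
opening: 0.0639
gripper_force: 20.0
```

Emit:
{"op": "jog_arm", "data": {"rows": [[[0,0,0.005],[0,0,0]],[[0,0,0.009],[0,0,0]],[[0,0,0.009],[0,0,0]]]}}

```text
t: 6.15
tool_pos: [0.5596, 0.0499, 0.0049]
orientation: [1.204, 2.901, 0.0]
force: [-5.9, -1.0, 11.9]
opening: 0.064
gripper_force: 20.0
```

Emit:
{"op": "jog_arm", "data": {"rows": [[[0,0,0],[0,0,0]],[[0,0,0],[0,0,0]],[[0,0,0],[0,0,0]],[[0,0,0],[0,0,0]],[[0,0,0],[0,0,0]]], "hand": -1}}

```text
t: 6.65
tool_pos: [0.5592, 0.0499, 0.0033]
orientation: [-1.204, -2.901, 0.0]
force: [-0.3, 0.4, 0.1]
opening: 0.0921
gripper_force: 0.0
```

Emit:
{"op": "jog_arm", "data": {"rows": [[[0,0,-0.1],[0,0,0]],[[0,0,-0.3],[0,0,0]],[[0,0,-0.5],[0,0,0]],[[0,0,-0.5],[0,0,0]],[[0,0,-0.5],[0,0,0]]]}}

```text
t: 7.15
tool_pos: [0.5604, 0.0499, 0.1048]
orientation: [1.203, 2.899, 0.002]
force: [-0.2, -0.2, -0.0]
opening: 0.0929
gripper_force: 0.0
```

```bash
python3 -c "
from h import *
plan((.48,-.15,.14,-45))"
```

```text
t 7.15 p [0.5604 0.0499 0.1048] yaw 44.92 open 0.0929 F [-0.2 -0.2 -0. ] g 0.0
   [-0.141, -0.33, -0.059] [0.001, 0.0, 0.333] rows 3.5
   [-0.287, -0.215, -0.059] [0.001, 0.0, 0.333] rows 3.5
   [-0.357, -0.043, -0.059] [0.001, 0.0, 0.333] rows 3.5
```

Emit:
{"op": "jog_arm", "data": {"rows": [[[-0.14,-0.33,-0.06],[0,0,0.333]],[[-0.14,-0.33,-0.06],[0,0,0.333]],[[-0.14,-0.33,-0.06],[0,0,0.333]],[[-0.14,-0.33,-0.06],[0,0,0.333]]]}}

```text
t: 7.55
tool_pos: [0.5308, -0.0172, 0.1134]
orientation: [-1.921, -2.482, 0.002]
force: [0.4, -0.0, 0.0]
opening: 0.093
gripper_force: 0.0
```

Emit:
{"op": "jog_arm", "data": {"rows": [[[-0.287,-0.215,-0.06],[0,0,0.333]],[[-0.287,-0.215,-0.06],[0,0,0.333]],[[-0.287,-0.215,-0.06],[0,0,0.333]],[[-0.287,-0.215,-0.06],[0,0,0.333]]]}}

```text
t: 7.95
tool_pos: [0.5041, -0.0836, 0.1255]
orientation: [-2.498, -1.901, 0.003]
force: [0.4, 0.3, -0.2]
opening: 0.0928
gripper_force: 0.0
```

Emit:
{"op": "jog_arm", "data": {"rows": [[[-0.357,-0.043,-0.06],[0,0,0.333]],[[-0.357,-0.043,-0.06],[0,0,0.333]],[[-0.357,-0.043,-0.06],[0,0,0.333]],[[-0.357,-0.043,-0.06],[0,0,0.333]],[[-0.357,-0.043,-0.06],[0,0,0.333]]]}}

```text
t: 8.45
tool_pos: [0.4776, -0.1496, 0.1374]
orientation: [-2.901, -1.199, 0.004]
force: [-0.1, 0.3, -0.9]
opening: 0.093
gripper_force: 0.0
```

```bash
python3 - <<'E'
from h import *
c=cam("top");s=cam("scene")
X=(.5592,.05,.012); u=proj(c,X).astype(int);v=proj(s,X).astype(int);print(u,v)
M=np.hstack([cv2.resize(c["frame"][u[1]-40:u[1]+40,u[0]-40:u[0]+40],None,fx=5,fy=5),cv2.resize(s["frame"][v[1]-40:v[1]+40,v[0]-40:v[0]+40],None,fx=5,fy=5)])
cv2.imwrite("pics/b1.png",M[:,:,::-1])
w=(u[0]-25,u[1]-25,50,50)
for n,col in(("g",GRN),("w",WHI)):
    for a,ce,m in blobs(inr(c,*col),w,12):
        p=np.array([plane(c,q,.012)[:2] for q in np.argwhere(m)[:,::-1]]); r=cv2.minAreaRect((p*1000).astype(np.float32)); print(n,a,ce.round(1),r, p.mean(0).round(4))
for a,ce,m in blobs(inr(s,*WHI),(v[0]-25,v[1]-25,50,50),5): print("sw",a,ce.round(1))
plan((.5592,.05,.1,-45))
E
```

```text
[259 228] [292 215]
g 215 [260.6 230. ] ((557.3347778320312, 48.603302001953125), (61.47783660888672, 33.91158676147461), 44.12614440917969) [0.5552 0.0464]
w 34 [252.  221.6] ((576.67138671875, 67.29135131835938), (10.886985778808594, 19.76639175415039), 45.06875228881836) [0.577  0.0678]
sw 11 [314.6 194.2]
sw 16 [295.5 219.1]
t 8.55 p [ 0.4779 -0.1494  0.138 ] yaw -44.84 open 0.0931 F [-0.3  0.5  0.2] g 0.0
   [0.994, -0.415, 0.19] [-0.001, 0.001, 0.002] rows 4.4
```

View pics/b1.png

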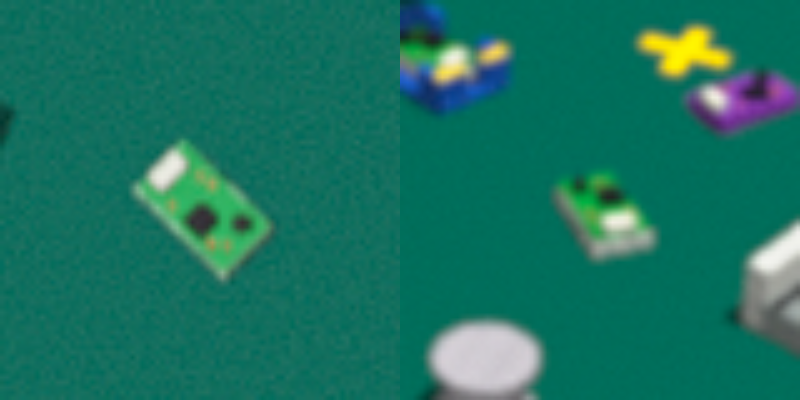

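The module lies flat on the bench, free of the gripper, at top view (259,228), with its plug towards the upper left. Next I take it across its width.

Emit:
{"op": "jog_arm", "data": {"rows": [[[0.2,-0.085,0],[0,0,0.002]],[[0.45,-0.19,0],[0,0,0.002]],[[0.7,-0.3,0.05],[0,0,0.002]],[[0.9,-0.375,0.1],[0,0,0.002]],[[0.992,-0.415,0.19],[0,0,0.002]]]}}

```text
t: 9.05
tool_pos: [0.562, 0.0531, 0.1018]
orientation: [2.901, 1.205, 0.004]
force: [0.0, -0.2, 0.6]
opening: 0.0933
gripper_force: 0.0
```

Emit:
{"op": "jog_arm", "data": {"rows": [[[0,0,0.1],[0,0,0]],[[0,0,0.2],[0,0,0]],[[0,0,0.3],[0,0,0]],[[0,0,0.3],[0,0,0]],[[0,0,0.3],[0,0,0]]]}}

```text
t: 9.55
tool_pos: [0.5597, 0.0494, 0.0409]
orientation: [-2.903, -1.2, 0.003]
force: [-0.3, -0.2, -0.4]
opening: 0.0928
gripper_force: 0.0
```

```bash
python3 - <<'E'
from h import *
import pickle
T=pickle.load(open("top0.pkl","rb"));S=pickle.load(open("scene0.pkl","rb"))
print(tri(T,(252,221.6),S,(295.5,219.1)))
plan((.5588,.0497,.0045,-45.1))
E
```

```text
(array([0.57660427, 0.06793382, 0.01418517]), np.float64(0.00026400168535320304))
t 9.55 p [0.5597 0.0494 0.0409] yaw -45.09 open 0.0928 F [-0.3 -0.2 -0.4] g 0.0
   [-0.002, -0.004, 0.182] [-0.001, 0.001, 0.0] rows 0.7
```

Emit:
{"op": "jog_arm", "data": {"rows": [[[-0.002,-0.004,0.06],[0,0,0]],[[-0.002,-0.004,0.12],[0,0,0]],[[-0.002,-0.004,0.16],[0,0,0]],[[-0.002,-0.004,0.182],[0,0,0]],[[-0.002,-0.004,0.182],[0,0,0]]]}}

```text
t: 10.05
tool_pos: [0.5587, 0.0494, 0.004]
orientation: [-2.904, -1.198, 0.002]
force: [-0.1, 0.1, -0.1]
opening: 0.0927
gripper_force: 0.0
```

Emit:
{"op": "jog_arm", "data": {"rows": [[[0,0,0],[0,0,0]],[[0,0,0],[0,0,0]],[[0,0,0],[0,0,0]],[[0,0,0],[0,0,0]],[[0,0,0],[0,0,0]]], "hand": 1, "squeeze": 20}}

```text
t: 10.55
tool_pos: [0.5597, 0.0495, 0.0053]
orientation: [2.904, 1.198, 0.001]
force: [-0.4, 0.3, 0.6]
opening: 0.0577
gripper_force: 0.0
```

Emit:
{"op": "jog_arm", "data": {"rows": [[[0,0,0],[0,0,0]],[[0,0,0],[0,0,0]],[[0,0,0],[0,0,0]],[[0,0,0],[0,0,0]],[[0,0,0],[0,0,0]]]}}

```text
t: 11.05
tool_pos: [0.5595, 0.0494, 0.005]
orientation: [2.904, 1.198, 0.0]
force: [-0.3, -0.6, -0.3]
opening: 0.0355
gripper_force: 20.0
```

Emit:
{"op": "jog_arm", "data": {"rows": [[[0,0,-0.06],[0,0,0]],[[0,0,-0.18],[0,0,0]],[[0,0,-0.3],[0,0,0]],[[0,0,-0.42],[0,0,0]],[[0,0,-0.42],[0,0,0]]]}}

```text
t: 11.55
tool_pos: [0.5626, 0.0495, 0.094]
orientation: [2.902, 1.197, 0.011]
force: [0.7, -0.8, 0.6]
opening: 0.0357
gripper_force: 20.0
```

```bash
python3 - <<'E'
from h import *
plan((.601,-.3245,.08,16.05))
E
```

```text
t 11.55 p [0.5626 0.0495 0.094 ] yaw -45.17 open 0.0357 F [ 0.7 -0.8  0.6] g 20.0
   [-0.591, 0.731, 0.036] [0.002, -0.001, -0.34] rows 3.8
   [-0.881, 0.328, 0.034] [0.002, -0.001, -0.34] rows 3.8
```

Emit:
{"op": "jog_arm", "data": {"rows": [[[-0.12,0.15,0],[0,0,-0.08]],[[-0.27,0.33,0],[0,0,-0.16]],[[-0.42,0.52,0.02],[0,0,-0.25]],[[-0.57,0.71,0.03],[0,0,-0.34]],[[-0.591,0.731,0.03],[0,0,-0.34]]]}}

```text
t: 12.05
tool_pos: [0.5782, -0.1426, 0.0822]
orientation: [2.482, 1.924, -0.002]
force: [-0.4, 0.3, -1.3]
opening: 0.0357
gripper_force: 20.0
```

Emit:
{"op": "jog_arm", "data": {"rows": [[[-0.22,0.082,0],[0,0,-0.085]],[[-0.44,0.164,0],[0,0,-0.17]],[[-0.66,0.246,0.02],[0,0,-0.255]],[[-0.82,0.305,0.03],[0,0,-0.34]],[[-0.881,0.328,0.03],[0,0,-0.34]]]}}

```text
t: 12.55
tool_pos: [0.597, -0.3271, 0.0758]
orientation: [-1.889, -2.509, 0.001]
force: [0.2, 0.1, -0.9]
opening: 0.0354
gripper_force: 20.0
```

Emit:
{"op": "jog_arm", "data": {"rows": [[[0,0,0],[0,0,0]],[[0,0,0],[0,0,0]],[[0,0,0],[0,0,0]]]}}

```text
t: 12.85
tool_pos: [0.5981, -0.3225, 0.0769]
orientation: [-1.89, -2.509, -0.001]
force: [-1.1, -0.5, -1.1]
opening: 0.0359
gripper_force: 20.0
```

```bash
python3 - <<'E'
from h import *
plan((.601,-.3245,.05,16.05))
c=cam("top");s=cam("scene")
M=np.hstack([cv2.resize(c["frame"][165:265,360:460],None,fx=4,fy=4),cv2.resize(s["frame"][140:220,140:220],None,fx=5,fy=5)])
cv2.imwrite("pics/t1.png",M[:,:,::-1])
E
```

```text
t 12.85 p [ 0.5981 -0.3225  0.0769] yaw 16.03 open 0.0359 F [-1.1 -0.5 -1.1] g 20.0
   [-0.014, 0.011, 0.134] [-0.0, -0.001, -0.0] rows 0.5
```

View pics/t1.png

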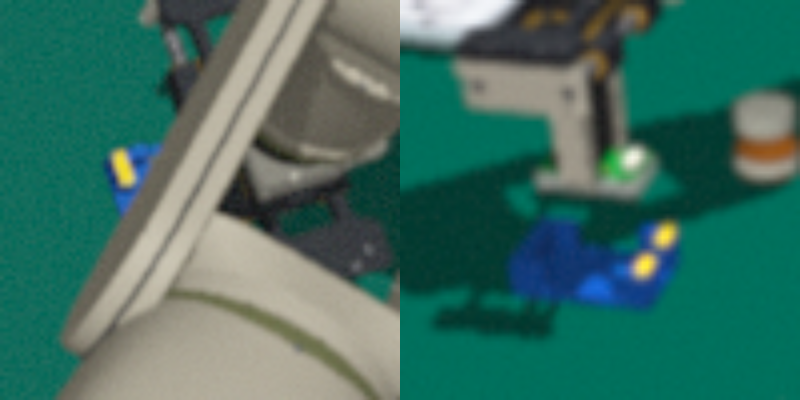

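The module is held level over the tray, with the plug (crop (632,157)) on the side of the yellow marks. I'll lower it to just above the walls and compare plug and marks in the scene camera.

Emit:
{"op": "jog_arm", "data": {"rows": [[[-0.007,0.005,0.04],[0,0,0]],[[-0.014,0.011,0.08],[0,0,0]],[[-0.014,0.011,0.13],[0,0,0]],[[-0.014,0.011,0.18],[0,0,0]],[[-0.014,0.011,0.18],[0,0,0]]]}}

```text
t: 13.45
tool_pos: [0.5992, -0.3257, 0.0379]
orientation: [-1.888, -2.506, 0.001]
force: [-0.2, -0.1, -1.4]
opening: 0.0357
gripper_force: 20.0
```

Emit:
{"op": "jog_arm", "data": {"rows": [[[0,0,0],[0,0,0]],[[0,0,0],[0,0,0]]]}}

```text
t: 13.65
tool_pos: [0.601, -0.3269, 0.0414]
orientation: [1.89, 2.509, 0.0]
force: [-0.3, 0.5, -1.2]
opening: 0.0356
gripper_force: 20.0
```

```bash
python3 - <<'E'
from h import *
plan((.601,-.3245,.03,16.05))
s=cam("scene");c=cam("top")
p=robot.read_state()["tool_pos"]; a=np.radians(106.05); X=np.array([np.cos(a),np.sin(a)]);Y=np.array([-X[1],X[0]])
tr=np.array([.601,-.3245])
W=(150,165,65,45)
def wc(c,lo,hi,k):  # soft centroids
    out=[]
    for A,ce,m in blobs(inr(c,lo,hi),W if k else (380,185,60,50),3): out.append((A,ce.round(2)))
    return out
ys=wc(s,(18,100,140),(38,255,255),1); print("yel s",ys); print("yel t",wc(c,*YEL,0))
for A,u in ys:
    q=plane(s,u,.026)[:2]-tr; print(" tray xy of mark",(q@X*1000).round(1),(q@Y*1000).round(1))
ws=wc(s,(0,0,170),(180,60,255),1); print("white",ws)
zt=p[2]-.0045+.0142
for A,u in ws:
    q=plane(s,u,zt)[:2]-p[:2]; print(" rel TCP",(q@X*1000).round(1),(q@Y*1000).round(1))
cv2.imwrite("pics/t2.png",cv2.resize(s["frame"][155:215,150:220],None,fx=8,fy=8,interpolation=cv2.INTER_CUBIC)[:,:,::-1])
E
```

```text
t 13.65 p [ 0.601  -0.3269  0.0414] yaw 16.02 open 0.0356 F [-0.3  0.5 -1.2] g 20.0
   [0.012, 0.003, 0.057] [0.0, 0.0, -0.0] rows 0.2
yel s [(np.int32(13), array([192.62, 186.54])), (np.int32(13), array([188.62, 192.38]))]
yel t [(np.int32(17), array([390.24, 206.29]))]
 tray xy of mark 39.9 16.7
 tray xy of mark 39.6 -20.1
white [(np.int32(16), array([185.69, 181.75]))]
 rel TCP 27.8 -0.6
```

View pics/t2.png

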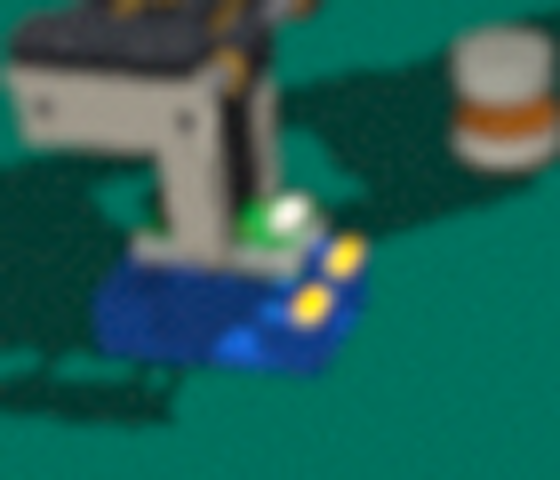

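```bash
python3 - <<'E'
from h import *
s=cam("scene")
p=robot.read_state()["tool_pos"]; a=np.radians(106.05); X=np.array([np.cos(a),np.sin(a)]);Y=np.array([-X[1],X[0]]);tr=np.array([.601,-.3245])
S=lambda u,v:((u+.5)/8+150-.5,(v+.5)/8+155-.5)
def rel(u,z,o): q=plane(s,u,z)[:2]-o; return (q@X*1000).round(1),(q@Y*1000).round(1)
zu=p[2]-.0045
print("mod corners",rel(S(303,272),zu,p[:2]),rel(S(133,254),zu,p[:2]))
print("tray base",rel(S(322,375),0,tr),rel(S(98,350),0,tr))
# expected pixels (crop coords)
def cp(o,x,y,z): q=proj(s,[*(o+(x*X+y*Y)/1000),z]); return ((q-[150,155]+.5)*8-.5).round(0)
for n,o,pts in(("mod",p[:2],[(32,-18,zu),(-32,-18,zu),(32,18,zu),(32,-18,zu+.012),(-32,-18,zu+.012),(25,0,zu+.017),(25,0,zu+.014)]),("tray",tr,[(45.5,-29.5,0),(-45.5,-29.5,0),(45.5,-29.5,.026),(-45.5,-29.5,.026),(45.5,29.5,.026),(45.5,29.5,0)])):
    for q in pts: print(n,q,cp(o,*q))
# bench plug check of the scene camera
q=plane(s,(295.5,219.1),.0142)[:2]; d=np.array([1,1])/2**.5; m=np.array([.5592,.0497]); print("bench plug scene: along",((q-m)@d*1000).round(1),"lat",((q-m)@[-d[1],d[0]]*1000).round(1))
# subpixel outline of the green/blue tray from masks: blue extremes
m=inr(s,(104,100,30),(125,255,255)); b=max(blobs(m,(150,165,65,50)),key=lambda x:x[0]); h=np.argwhere(b[2])[:,::-1]; print("blue ext",((h.min(0)-[150,155])*8),((h.max(0)-[150,155])*8+7))
E
```

```text
mod corners (np.float64(37.9), np.float64(-16.9)) (np.float64(-32.5), np.float64(-16.4))
tray base (np.float64(44.8), np.float64(-31.2)) (np.float64(-48.6), np.float64(-30.5))
mod (32, -18, np.float64(0.03724799412716604)) [288. 272.]
mod (-32, -18, np.float64(0.03724799412716604)) [133. 256.]
mod (32, 18, np.float64(0.03724799412716604)) [319. 227.]
mod (32, -18, np.float64(0.049247994127166045)) [285. 245.]
mod (-32, -18, np.float64(0.049247994127166045)) [129. 230.]
mod (25, 0, np.float64(0.05424799412716604)) [282. 210.]
mod (25, 0, np.float64(0.05124799412716604)) [283. 217.]
tray (45.5, -29.5, 0) [325. 373.]
tray (-45.5, -29.5, 0) [106. 349.]
tray (45.5, -29.5, 0.026) [319. 316.]
tray (-45.5, -29.5, 0.026) [ 98. 293.]
tray (45.5, 29.5, 0.026) [368. 241.]
tray (45.5, 29.5, 0) [374. 297.]
bench plug scene: along 25.3 lat 0.7
blue ext [ 96 232] [359 367]
```

```bash
python3 - <<'E'
from h import *
P=[];W=[];f=[];zs=[]
for i in range(12):
    s=cam("scene"); r=robot.read_state(); P.append(r["tool_pos"]); f.append(s["frame"].astype(float))
P=np.array(P);print(P.round(4).tolist());p=P.mean(0);print(p.round(4),P.std(0).round(4))
s["frame"]=np.mean(f,0).round().astype(np.uint8)
a=np.radians(106.05); X=np.array([np.cos(a),np.sin(a)]);Y=np.array([-X[1],X[0]])
for A,u,m in blobs(inr(s,(0,0,170),(180,60,255)),(150,165,65,45),3):
    for h in(.0142,.016): q=plane(s,u,p[2]-.0045+h)[:2]-p[:2];print(A,u,h,(q@X*1000).round(1),(q@Y*1000).round(1))
cv2.imwrite("pics/t3.png",cv2.resize(s["frame"][160:205,155:205],None,fx=12,fy=12,interpolation=cv2.INTER_CUBIC)[:,:,::-1])
E
```

```text
[[0.6012, -0.3269, 0.0417], [0.6011, -0.3268, 0.0416], [0.601, -0.3268, 0.0415], [0.6009, -0.3268, 0.0413], [0.6009, -0.3267, 0.0413], [0.6009, -0.3267, 0.0412], [0.6008, -0.3266, 0.0411], [0.6008, -0.3267, 0.0411], [0.6008, -0.3266, 0.041], [0.6008, -0.3266, 0.041], [0.6008, -0.3266, 0.041], [0.6008, -0.3267, 0.041]]
[ 0.6009 -0.3267  0.0412] [0.0001 0.0001 0.0002]
17 [185.64705882 181.47058824] 0.0142 26.3 1.7
17 [185.64705882 181.47058824] 0.016 27.6 -1.2
```

View pics/t3.png

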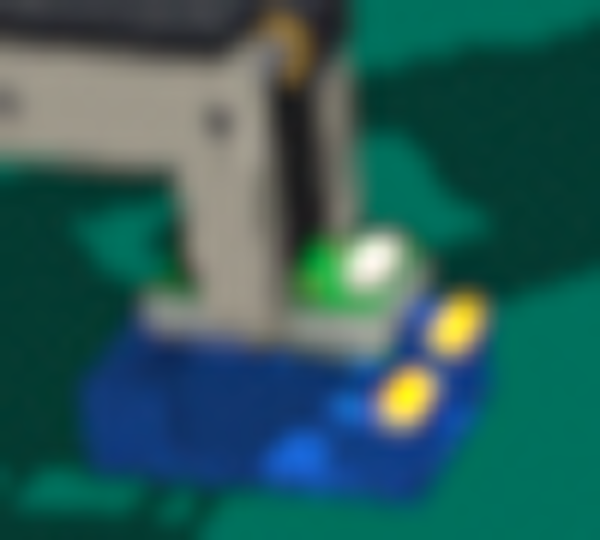

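The averaged, settled view shows the module level and about centred over the compartment, with the plug next to the yellow marks. A 1.5 mm sideways correction, then slowly down while watching the force.

Emit:
{"op": "jog_arm", "data": {"rows": [[[0,0.007,0],[0,0,0]],[[0,0.007,0.02],[0,0,0]],[[0,0.007,0.04],[0,0,0]],[[0,0.007,0.05],[0,0,0]],[[0,0.007,0.05],[0,0,0]]]}}

```text
t: 14.9
tool_pos: [0.6017, -0.326, 0.0302]
orientation: [-1.889, -2.508, 0.0]
force: [-0.4, 0.4, -0.9]
opening: 0.0357
gripper_force: 20.0
```

Emit:
{"op": "jog_arm", "data": {"rows": [[[0,0,0.01],[0,0,0]],[[0,0,0.02],[0,0,0]],[[0,0,0.03],[0,0,0]],[[0,0,0.04],[0,0,0]],[[0,0,0.04],[0,0,0]]]}}

```text
t: 15.4
tool_pos: [0.6019, -0.3261, 0.0225]
orientation: [-1.89, -2.509, 0.0]
force: [-0.4, -0.5, -0.8]
opening: 0.0352
gripper_force: 20.0
```

Emit:
{"op": "jog_arm", "data": {"rows": [[[0,0,0.007],[0,0,0]],[[0,0,0.014],[0,0,0]],[[0,0,0.02],[0,0,0]],[[0,0,0.02],[0,0,0]],[[0,0,0.02],[0,0,0]]]}}

```text
t: 15.9
tool_pos: [0.6021, -0.3263, 0.019]
orientation: [-1.89, -2.509, 0.0]
force: [1.0, 1.3, -1.3]
opening: 0.0357
gripper_force: 20.0
```

Emit:
{"op": "jog_arm", "data": {"rows": [[[0,0,0.008],[0,0,0]],[[0,0,0.016],[0,0,0]],[[0,0,0.024],[0,0,0]],[[0,0,0.032],[0,0,0]],[[0,0,0.034],[0,0,0]]]}}

```text
t: 16.4
tool_pos: [0.6019, -0.3261, 0.0118]
orientation: [-1.89, -2.509, 0.0]
force: [0.8, -0.1, -0.5]
opening: 0.0357
gripper_force: 20.0
```

Emit:
{"op": "jog_arm", "data": {"rows": [[[0,0,0.004],[0,0,0]],[[0,0,0.008],[0,0,0]],[[0,0,0.008],[0,0,0]]]}}

```text
t: 16.7
tool_pos: [0.6023, -0.3264, 0.0111]
orientation: [1.89, 2.509, -0.0]
force: [-0.7, 1.2, 3.5]
opening: 0.0357
gripper_force: 20.0
```

Emit:
{"op": "jog_arm", "data": {"rows": [[[0,0,0.003],[0,0,0]],[[0,0,0.004],[0,0,0]],[[0,0,0.004],[0,0,0]]]}}

```text
t: 17.0
tool_pos: [0.6024, -0.3264, 0.011]
orientation: [1.89, 2.509, -0.0]
force: [-3.8, 2.2, 8.2]
opening: 0.0355
gripper_force: 20.0
```

Seated, with 8 N of floor contact. Releasing and backing off.

Emit:
{"op": "jog_arm", "data": {"rows": [[[0,0,0],[0,0,0]],[[0,0,0],[0,0,0]],[[0,0,0],[0,0,0]],[[0,0,0],[0,0,0]],[[0,0,0],[0,0,0]]], "hand": -1}}

```text
t: 17.5
tool_pos: [0.6021, -0.3262, 0.0096]
orientation: [-1.89, -2.509, 0.0]
force: [0.2, -0.1, -0.7]
opening: 0.071
gripper_force: 0.0
```

Emit:
{"op": "jog_arm", "data": {"rows": [[[0,0,0],[0,0,0]],[[0,0,0],[0,0,0]],[[0,0,0],[0,0,0]]]}}

```text
t: 17.8
tool_pos: [0.6022, -0.3263, 0.0098]
orientation: [1.89, 2.509, 0.0]
force: [0.1, -0.3, 1.1]
opening: 0.0918
gripper_force: 0.0
```

Emit:
{"op": "jog_arm", "data": {"rows": [[[0,0,-0.1],[0,0,0]],[[0,0,-0.3],[0,0,0]],[[0,0,-0.5],[0,0,0]],[[0,0,-0.6],[0,0,0]],[[0,0,-0.6],[0,0,0]]]}}

```text
t: 18.3
tool_pos: [0.6046, -0.3279, 0.1353]
orientation: [1.885, 2.503, 0.001]
force: [0.1, -0.5, 0.1]
opening: 0.0928
gripper_force: 0.0
```

Emit:
{"op": "jog_arm", "data": {"rows": [[[0.9,0,-0.1],[0,0,0]],[[0.9,0,-0.1],[0,0,0]],[[0.9,0,-0.1],[0,0,0]],[[0.9,0,-0.1],[0,0,0]],[[0.9,0,-0.1],[0,0,0]]]}}

```text
t: 18.8
tool_pos: [0.5512, -0.1494, 0.1487]
orientation: [-1.884, -2.511, -0.0]
force: [-0.1, -0.7, -0.6]
opening: 0.0929
gripper_force: 0.0
```

```bash
python3 - <<'E'
from h import *
plan()
c=cam("top");s=cam("scene")
M=np.hstack([cv2.resize(c["frame"][180:240,378:438],None,fx=6.6667,fy=6.6667,interpolation=cv2.INTER_CUBIC),cv2.resize(s["frame"][165:215,150:200],None,fx=8,fy=8,interpolation=cv2.INTER_CUBIC)])
cv2.imwrite("pics/f1.png",M[:,:,::-1])
E
```

```text
t 18.8 p [ 0.5512 -0.1494  0.1487] yaw 16.23 open 0.0929 F [-0.1 -0.7 -0.6] g 0.0
```

View pics/f1.png

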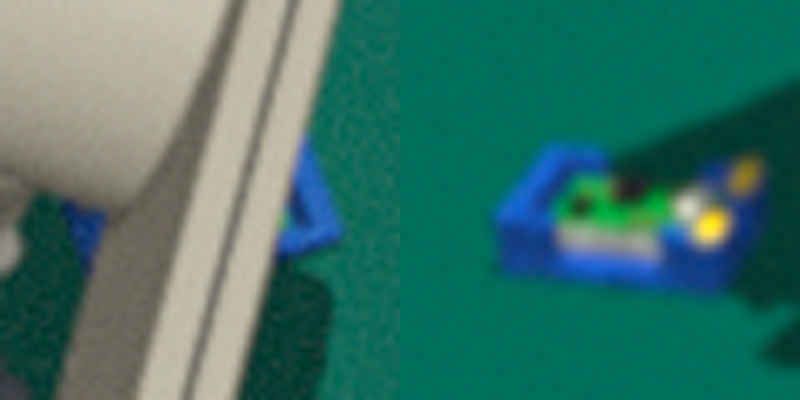

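The scene crop (right half) shows the module lying level inside the tray below the wall tops, at (610,215). Its plug is beside the yellow marks and the gripper is clear. I'll let the arm come to rest and hand in.

Emit:
{"op": "jog_arm", "data": {"rows": [[[0,0,0],[0,0,0]],[[0,0,0],[0,0,0]],[[0,0,0],[0,0,0]],[[0,0,0],[0,0,0]],[[0,0,0],[0,0,0]]]}}

```text
t: 19.4
tool_pos: [0.5524, -0.1537, 0.1497]
orientation: [-1.891, -2.509, 0.0]
force: [0.2, -0.6, 0.7]
opening: 0.0931
gripper_force: 0.0
```

```bash
python3 -c "
from h import *
print(robot.close_job())"
```

```text
the job is handed in; nothing more can be done
None
```

The job is handed in at 19.4 s: the module was laid on the bench, regripped across its width and lowered into the empty blue tray, where the last scene picture shows it flat with its white plug at the yellow-marked notch end.

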